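# Clear the page and turn the slide-folder leaf

### The arm

A 7-joint arm with a two-finger parallel gripper is mounted at the origin on the work surface. World frame = base frame: x ahead of the robot, y to its left, z up, the work surface at z = 0. Lengths are in m, angles in degrees, forces in N, time in s.
With the tool pointing down it reaches from about 0.425 to 0.875 m from the base axis. Payload 4.7 kg.
Tool frame: the origin (TCP) lies on the centre line of the jaws, within the pads' length; the fingertips stand 8 mm ahead of it and the grasp point (between the pads) lies 11 mm behind it; z points along the fingers, y is the direction in which the jaws open and shut (so a half turn about z gives the same grasp; the last joint's range is limited). The gripper opens to 87 mm and grips with 3 to 60 N. Pads are 19 mm wide; open, the fingers measure 117 mm over their backs; the gripper's body (75 mm by 190 mm) begins 51 mm behind the grasp point.
Start: joints at [70.537, 18.392, -4.016, 83.108, 1.295, 78.541, -3.26], TCP at [0.225, -0.61, 0.231] pointing down, gripper open.
Joint ranges: [-163.93, 163.93], [-17.29, 119.83], [-79.2, 71.16], [3.27, 140.29], [-89.18, 269.18], [5.43, 117.66], [-154.24, 154.24]. Speed limits (degrees/s): [147.25, 147.25, 180, 180, 180, 180, 180].

### API

Orientations are given as [roll, pitch, yaw] about the fixed x, y, z axes, in that order (R = Rz(yaw) Ry(pitch) Rx(roll)).
In Python, from cell import status, vision, workorder gives the robot as it stands.
- The arm moves only by the tool step_arm, never from a script. Its argument "series" is a list of rows, each an object of numbers: "ax", "ay", "az": the turn, a rotation vector about the world's x, y, z in degrees; "x", "y", "z": the shift along the world's x, y, z in m; "claw": the opening in per cent of the stroke, from 0 (shut) to 100 (fully open). In form: [{"ax": .., "ay": .., "az": .., "x": .., "y": .., "z": .., "claw": ..}, ...]. A call has 1 to 12 rows; each row is the pose to reach, as a shift and turn from the pose commanded when the call began; what a row does not reach only later rows make up. A row lasts 1/10 s, in which the tool goes at most 50 mm and 8.59 degrees, less where a joint would pass 70% of its speed; a pose out of reach is approached as far as the arm can. A call with a gripper value outside its range is refused whole. The fingers move at their own pace and stop on an object; "squeeze" is the grip in N (left out, the last holds). Time passes only in rows, so rows that repeat a pose let the fingers close. It gives the time, the measured TCP pose, the force and the opening at its end, in the units of the state.
- status.get_obs(): the state, without advancing time (a new reading comes with each control period).
- vision.read_camera(name): name is "side" or "top" or "wrist"; returns the picture (400x640x3 uint8, red, green, blue); there is no depth.
- vision.camera_params(name): a dict with "fovy" (degrees; the focal length in pixels is half the picture's height over the tangent of half this angle, whatever the lens; pixels are square), "cx", "cy" (the principal point, pixels), "dist" ([k1, k2, p1, p2, k3] as OpenCV has them; the pictures are not rectified), "eye" and "orientation" of the camera in the world; the wrist camera has in their place "tool_from_camera" (4x4, takes a point from camera to tool coordinates, whose origin is the TCP and whose axes are the flange's). Camera axes: x right, y down, z forward; pixel columns grow to the right and rows downward; lengths in m; the calibration is good to about 2 mm. A picture is of the moment at which its call begins: read the wrist's pose just before it. camera_params takes no time and is no camera call.
- workorder.sign_off(): hands the job in, once; it reports no verdict.
The state is a dict: "time_s": time; "qpos": joint angles; "joint_velocities": joint speeds; "effort": joint torques, N m; "tool_pos": TCP position; "tool_rot": TCP orientation; "force": force on the tool from outside, world axes, zero at the start; "wrist_torque": the same for the moment, N m; "grip_width": finger opening in m.
Only numpy, scipy, OpenCV 4.12 (cv2) and the standard library are available. Lean on these libraries where they do the work, as an engineer would, in place of code of your own. Each camera call takes 0.05 s, during which the arm holds its last target.

### The job

With your fingertips, push the blue coverslip box off the empty white page of the slide folder so that it stands upright on the bench beside the folder, sliding it and not picking it up. Then push the yellow leaf over its spine, steadily and without flicking it, until it lies flat on that page and the specimen slides are uncovered. Do not disturb the other things on the bench, and finish clear of everything.

Things in the scene. Friction and masses are not known exactly. Their poses are not given: they have to be found in the camera images.
- folder: Open slide folder, grey, fixed to the bench: a slab 160 mm along the spine (x) by 216 mm wide (y), 8 mm thick, made of two pages. Origin: centre of its underside, below the spine. x runs along the spine, roughly away from the robot; +y is the empty white page, -y the page with four specimen slides; z up. Only the spine, the leaf and the box stand above the pages.
- spine (a point): Middle of the leaf's hinge axis, in the steel spine barrel (9 mm thick, top 16 mm above the bench), 11.5 mm above the bench; axes as the folder's.
- leaf (a joint): Angle of the yellow leaf about the spine, rad: 0 flat over the slides (-y page), 1.57 upright, 3.14 flat over the empty page (+y), its end stop. Starts between 0.6 and 1.0, propped over the slides. The hinge is stiff (friction 0.06 N m, no spring): the leaf stays where it is left, so it must be led all the way down; 1 to 2 N at the edge moves it.
- leaf_edge (a point): Middle of the free edge (orange strip) of the yellow leaf, half-way through its thickness; moves with the leaf. The leaf is a stiff plate 150 mm along the spine, 4 mm thick, its free edge 100 mm from the hinge axis, about 60 g. A finger beside this edge, pushing it towards the spine, should rise with the edge, or the edge may bind on it.
- coverslips_mid (a point): Centre of the loose coverslip box, blue with a white label on top, 60 (its x) x 36 (its y) x 28 mm tall, about 70 g. Starts upright on the empty white page, its long side within 30 degrees of the spine's direction. The point is 14 mm above its underside: 22 mm above the bench when on the page, 14 mm when on the bench.
- rack: Bystander, loose: yellow tube rack, 200 x 100 x 28 mm with some white caps on top; origin at the centre of its underside.
- wash_bottle: Bystander, loose: white plastic wash bottle with blue cap and bent spout, 68 mm across, 200 mm tall; origin at the centre of its underside.
- reagent: Bystander, loose: small reagent jar with black cap, 44 mm across, 75 mm tall; origin at the centre of its underside.
- dish: Bystander, loose: round closed petri dish, 88 mm across, 13 mm tall; origin at the centre of its underside.
- timer: Bystander, loose: white bench timer, 60 x 60 x 18 mm; origin at the centre of its underside.
There are look-alikes about, which are no part of the job. What is meant by the part that bears coverslips_mid is not green, and is the larger of those in its own colour.

How it is judged:
By the outcome, as a careful person would: the job done as asked, in the order asked, and still so for the second after the job is handed in, with the robot touching nothing.
It also fails if it takes over 51 s, if anything falls off the work surface, if the arm or the gripper's body presses on something with over 40 N, if the wrist force passes 120 N, or if a joint passes its speed limit or range.

## Working session

There is one attempt and no reset: what is moved stays moved. The work goes in short steps, Python scripts to look and compute and a tool call to move; the robot and the scene stay as the last step left them, time stands still between calls to the robot, and variables do not carry over. Pictures are saved under pics/ and viewed, and the job is handed in when it is done.

Besides the shell and the picture viewer there is one more tool, called after "Emit:" as a command line: name --argument value ..., lists and objects as JSON in quotes. step_arm: Moves the arm, as the interface text tells. Its arguments: {"type":"object","properties":{"series":{"type":"array"},"squeeze":{"type":"number"}},"required":["series"]}

```bash
ls; mkdir -p pics; python3 - <<'E'
from cell import status, vision
import cv2
o=status.get_obs(); print(o)
for n in("top","side","wrist"):
    print(n,vision.camera_params(n)); cv2.imwrite(f"pics/{n}0.png",vision.read_camera(n)[:,:,::-1])
E
```

```text
pics
{'time_s': 0.0, 'qpos': array([70.53267341, 18.43831634, -4.01695866, 83.17553835,  1.29784386,
       78.54026707, -3.2612523 ]), 'joint_velocities': array([-0.02037372,  0.14142198, -0.00688989, -0.06444959,  0.02566469,
       -0.11977655, -0.00986909]), 'effort': array([-1.70156400e-04, -4.91291785e+01, -4.04079678e-01, -3.12535036e+01,
       -6.39421446e-02,  4.36438539e-02,  1.85059243e-04]), 'tool_pos': array([ 0.22500794, -0.60923669,  0.22946456]), 'tool_rot': array([-1.79891287e+02,  8.11011980e-03,  2.02777677e+01]), 'force': array([-0.30590656,  1.09602574,  0.1778981 ]), 'wrist_torque': array([-0.0258594 ,  0.01010432, -0.01763112]), 'grip_width': 0.08713574284277488}
top {'fovy': 53.88281756562405, 'cx': 317.3420076948781, 'cy': 195.97102939940487, 'dist': array([0.00409533, 0.        , 0.        , 0.        , 0.        ]), 'eye': array([0.44831522, 0.06155903, 1.08217173]), 'orientation': array([-172.76074009,   -0.44181452,  -89.63886275])}
side {'fovy': 44.08410754391987, 'cx': 326.1732432753195, 'cy': 194.28607627631283, 'dist': array([0.01017148, 0.        , 0.        , 0.        , 0.        ]), 'eye': array([-0.1645066 ,  0.6952702 ,  1.02936342]), 'orientation': array([-134.9074537 ,    0.37215738, -131.56695765])}
wrist {'fovy': 59.82336092752131, 'cx': 318.6699386564009, 'cy': 205.88616627960113, 'dist': array([-0.06415197,  0.        ,  0.        ,  0.        ,  0.        ]), 'tool_from_camera': array([[-4.67251619e-04, -9.63808772e-01, -2.66594134e-01,
         7.21960224e-02],
       [ 9.99999880e-01, -4.89613327e-04,  1.74124503e-05,
         5.15160346e-04],
       [-1.47310313e-04, -2.66594094e-01,  9.63808885e-01,
        -1.54340234e-01],
       [ 0.00000000e+00,  0.00000000e+00,  0.00000000e+00,
         1.00000000e+00]])}
```

View pics/top0.png

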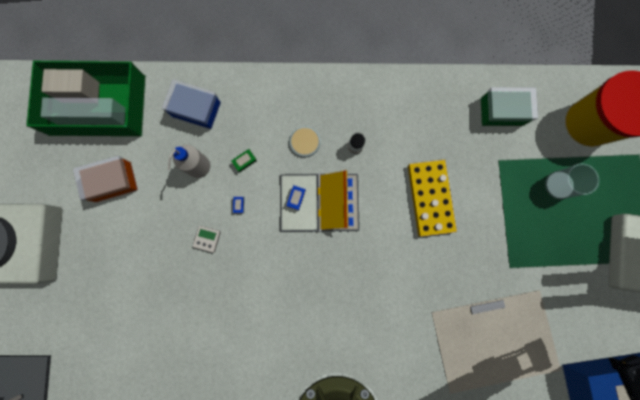

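View pics/side0.png

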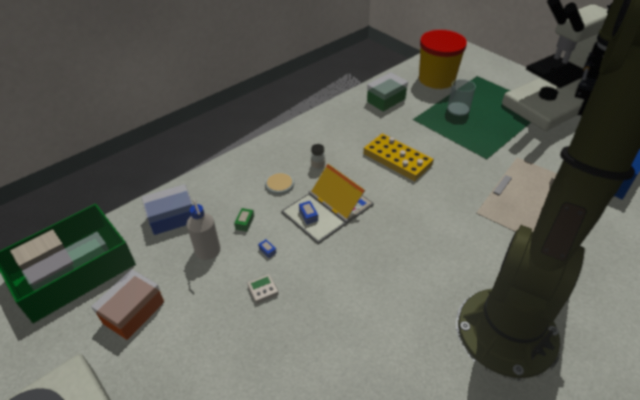

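The top view shows the folder at about (320,203) with the yellow leaf at (335,200). There are three candidate boxes: blue on the white page (295,197), a smaller blue one on the bench (238,205), and a green one (243,159). The one at (295,197) fits, because it is blue, the larger of the blue ones, and on the white page. I'll confirm it in a crop.

```bash
cat > h.py <<'E'
import numpy as np, cv2
from scipy.spatial.transform import Rotation as R
from cell import status, vision
def cam(n,obs=None):
    p=vision.camera_params(n); f=200/np.tan(np.radians(p["fovy"]/2))
    K=np.array([[f,0,p["cx"]],[0,f,p["cy"]],[0,0,1]]); d=np.array(p["dist"])
    if n=="wrist":
        T=np.array(p["tool_from_camera"]); Rt=R.from_euler("xyz",obs["tool_rot"],degrees=True).as_matrix()
        return K,d,Rt@T[:3,:3],obs["tool_pos"]+Rt@T[:3,3]
    return K,d,R.from_euler("xyz",p["orientation"],degrees=True).as_matrix(),np.array(p["eye"])
def ray(c,uv):
    K,d,Rm,e=c; q=cv2.undistortPoints(np.array(uv,float).reshape(-1,1,2),K,d).reshape(-1,2)
    return e,(Rm@np.c_[q,np.ones(len(q))].T).T
def plane(c,uv,z):
    e,D=ray(c,uv); return e+D*((z-e[2])/D[:,2])[:,None]
def proj(c,P):
    K,d,Rm,e=c; return cv2.projectPoints(((np.array(P).reshape(-1,3)-e)@Rm),np.zeros(3),np.zeros(3),K,d)[0].reshape(-1,2)
def tri(c1,u1,c2,u2):
    e1,d1=ray(c1,[u1]);e2,d2=ray(c2,[u2]);d1=d1[0];d2=d2[0]
    s=np.linalg.lstsq(np.c_[d1,-d2],e2-e1,rcond=None)[0]
    a=e1+s[0]*d1;b=e2+s[1]*d2; return (a+b)/2,np.linalg.norm(a-b)
E
python3 - <<'E'
from h import *
im=cv2.imread("pics/top0.png"); cv2.imwrite("pics/top0c.png",cv2.resize(im[140:250,220:380],None,fx=5,fy=5,interpolation=cv2.INTER_CUBIC))
im=cv2.imread("pics/side0.png"); cv2.imwrite("pics/side0c.png",cv2.resize(im[140:260,230:390],None,fx=5,fy=5,interpolation=cv2.INTER_CUBIC))
c=cam("top")
for n,uv,z in [("dish",(305,142),.013),("reagent",(357,142),.07),("rack",(432,198),.028),("timer",(206,240),.018),("green",(243,160),.02),("smallblue",(238,205),.02),("box",(295,197),.036)]:
    print(n,plane(c,[uv],z)[0].round(3))
E
```

```text
dish [0.736 0.09  0.013]
reagent [ 0.721 -0.049  0.07 ]
rack [ 0.579 -0.256  0.028]
timer [0.462 0.352 0.018]
green [0.681 0.259 0.02 ]
smallblue [0.557 0.269 0.02 ]
box [0.578 0.114 0.036]
```

View pics/top0c.png

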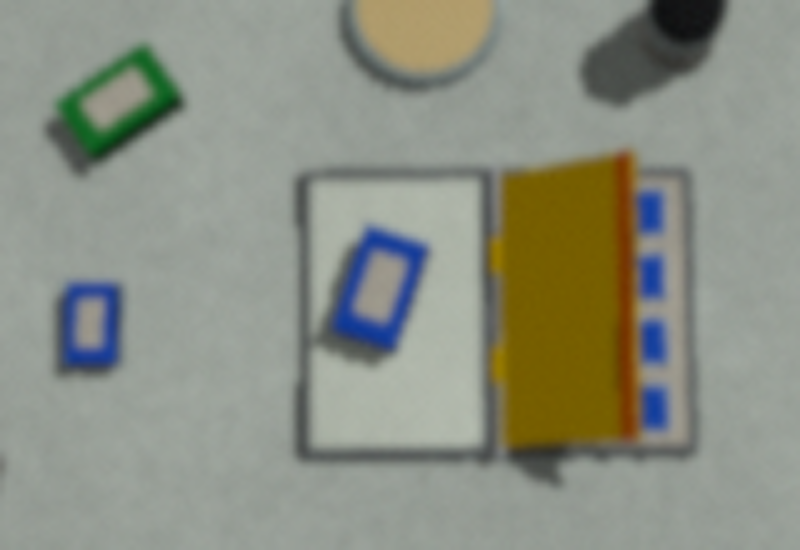

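View pics/side0c.png

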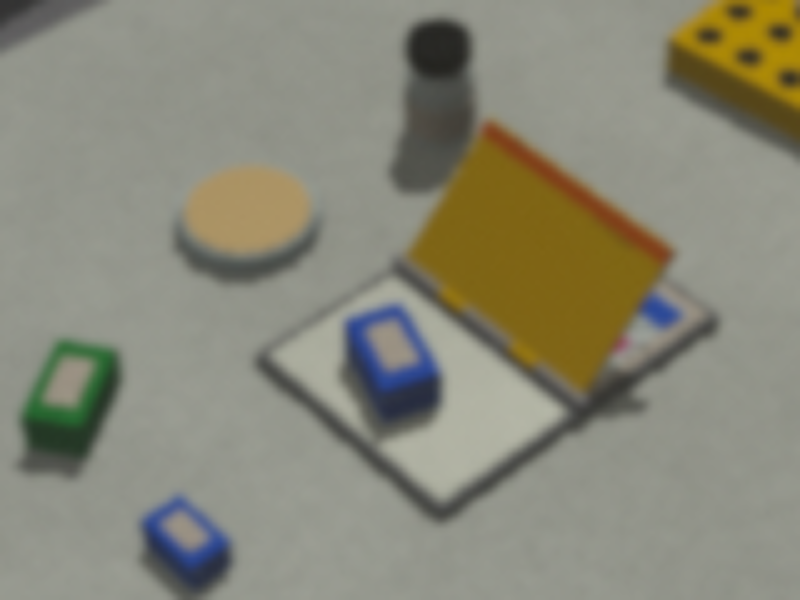

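View pics/wrist0.png

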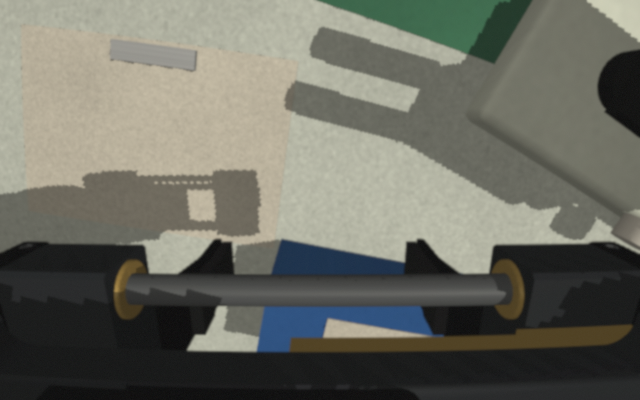

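The crop confirms it: the box on the page is blue and larger than the small blue box, so it is the one meant. Next I'll measure the folder, box and leaf with masks.

```bash
python3 - <<'E'
from h import *
c=cam("top"); s=cam("side")
def U(p,o): return (np.array(p,float)+.5)/5-.5+np.array(o)
to=(220,140); so=(230,140)
F=plane(c,U([(299,174),(691,171),(694,456),(300,458)],to),.008)
print("folder top corners top",F.round(4).tolist(), "c",F.mean(0).round(4))
print("sizes",[np.linalg.norm(F[i]-F[(i+1)%4]).round(4) for i in range(4)])
Fs=plane(s,U([(258,358),(440,513),(717,315)],so),.008); print("side corners",Fs.round(4).tolist())
yaw=[np.degrees(np.arctan2(*(a-b)[[1,0]])) for a,b in((F[0],F[3]),(F[1],F[2]))]; 
v=(F[1]-F[0]+F[2]-F[3]); print("yaw",yaw,np.degrees(np.arctan2(v[0],-v[1])))
im=cv2.imread("pics/top0.png"); hsv=cv2.cvtColor(im,cv2.COLOR_BGR2HSV)
m=cv2.inRange(hsv,(105,120,60),(128,255,255)); m[:, :270]=0; m[:,312:]=0;m[:170]=0;m[235:]=0
k=max(cv2.findContours(m,0,1)[0],key=cv2.contourArea); r=cv2.minAreaRect(k); print(r)
bp=cv2.boxPoints(r); B=plane(c,bp,.036); print(B.round(4).tolist(),B.mean(0),[np.linalg.norm(B[i]-B[i-1]).round(4) for i in range(4)])
B=plane(c,U([(370,226),(428,245),(390,352),(333,332)],to),.036);print(B.round(4).tolist(),B.mean(0),[np.linalg.norm(B[i]-B[i-1]).round(4) for i in range(4)])
v=B[0]-B[3]+B[1]-B[2];print("box yaw",np.degrees(np.arctan2(v[1],v[0])))
B=plane(s,U([(346,322),(400,305),(439,372),(390,392)],so),.036);print("side",B.round(4).tolist(),B.mean(0))
# leaf edge orange ends
for a,b in(((628,153),(487,124)),((628,438),(670,255))):
    print("edge end",tri(c,U([a],to)[0],s,U([b],so)[0]))
for n,p,z in(("dish l",(345,30),.0),("dish bot",(420,85),0)): print(n,plane(c,U([p],to),z))
E
```

```text
folder top corners top [[0.6443, 0.1596, 0.008], [0.6476, -0.0577, 0.008], [0.49, -0.0583, 0.008], [0.4875, 0.1561, 0.008]] c [0.5674 0.0499 0.008 ]
sizes [np.float64(0.2173), np.float64(0.1576), np.float64(0.2144), np.float64(0.1568)]
side corners [[0.6409, 0.1602, 0.008], [0.4863, 0.1576, 0.008], [0.4911, -0.0574, 0.008]]
yaw [np.float64(1.2560393174896236), np.float64(0.21195889643046642)] 0.7783212002625595
((295.25, 197.24996948242188), (12.649109840393066, 21.819711685180664), 18.434946060180664)
[[0.5547, 0.1384, 0.036], [0.6108, 0.1208, 0.036], [0.6002, 0.0884, 0.036], [0.5442, 0.1062, 0.036]] [0.57747338 0.11344065 0.036     ] [np.float64(0.0338), np.float64(0.0587), np.float64(0.0341), np.float64(0.0587)]
[[0.6111, 0.1183, 0.036], [0.601, 0.0871, 0.036], [0.5432, 0.1067, 0.036], [0.5537, 0.1373, 0.036]] [0.5772169  0.11236226 0.036     ] [np.float64(0.0604), np.float64(0.0329), np.float64(0.0611), np.float64(0.0323)]
box yaw -18.533077408536546
side [[0.6078, 0.1213, 0.036], [0.5977, 0.0902, 0.036], [0.5442, 0.1075, 0.036], [0.5508, 0.137, 0.036]] [0.57514981 0.11400495 0.036     ]
edge end (array([ 0.64410139, -0.01709917,  0.0777483 ]), np.float64(0.0005093854755906781))
edge end (array([ 0.49540076, -0.0174753 ,  0.07953612]), np.float64(0.0020974594604667336))
dish l [[0.72823126 0.13592335 0.        ]]
dish bot [[0.69695072 0.09335639 0.        ]]
```

Emit:
step_arm --series '[{"x": 0.01, "y": 0.02, "az": 2, "claw": 28}, {"x": 0.025, "y": 0.05, "az": 4, "claw": 28}, {"x": 0.04, "y": 0.085, "az": 6, "claw": 28}, {"x": 0.055, "y": 0.12, "az": 9, "claw": 28}, {"x": 0.075, "y": 0.15, "az": 11, "claw": 28}, {"x": 0.09, "y": 0.185, "az": 13, "claw": 28}, {"x": 0.105, "y": 0.22, "az": 16, "claw": 28}, {"x": 0.12, "y": 0.25, "az": 18, "claw": 28}, {"x": 0.14, "y": 0.28, "az": 20, "claw": 28}, {"x": 0.15, "y": 0.31, "az": 22, "claw": 28}, {"x": 0.16, "y": 0.33, "az": 24, "claw": 28}, {"x": 0.17, "y": 0.345, "az": 26, "claw": 28}]'

```text
invalid input
```

Emit:
step_arm --series '[{"x": 0.01, "y": 0.02, "az": 2}, {"x": 0.025, "y": 0.05, "az": 4}, {"x": 0.04, "y": 0.085, "az": 6}, {"x": 0.055, "y": 0.12, "az": 9}, {"x": 0.075, "y": 0.15, "az": 11}, {"x": 0.09, "y": 0.185, "az": 13}, {"x": 0.105, "y": 0.22, "az": 16}, {"x": 0.12, "y": 0.25, "az": 18}, {"x": 0.14, "y": 0.28, "az": 20, "z": -0.01}, {"x": 0.15, "y": 0.31, "az": 22, "z": -0.03}, {"x": 0.165, "y": 0.335, "az": 24, "z": -0.05}, {"x": 0.17, "y": 0.345, "az": 25.2, "z": -0.07}]'

```text
invalid input
```

Emit:
step_arm --series '[{"ax": 0, "ay": 0, "az": 2, "x": 0.01, "y": 0.02, "z": 0, "claw": 28}, {"ax": 0, "ay": 0, "az": 4, "x": 0.025, "y": 0.05, "z": 0, "claw": 28}, {"ax": 0, "ay": 0, "az": 6, "x": 0.04, "y": 0.085, "z": 0, "claw": 28}, {"ax": 0, "ay": 0, "az": 9, "x": 0.055, "y": 0.12, "z": 0, "claw": 28}, {"ax": 0, "ay": 0, "az": 11, "x": 0.075, "y": 0.15, "z": 0, "claw": 28}, {"ax": 0, "ay": 0, "az": 13, "x": 0.09, "y": 0.185, "z": 0, "claw": 28}, {"ax": 0, "ay": 0, "az": 16, "x": 0.105, "y": 0.22, "z": 0, "claw": 28}, {"ax": 0, "ay": 0, "az": 18, "x": 0.12, "y": 0.25, "z": 0, "claw": 28}, {"ax": 0, "ay": 0, "az": 20, "x": 0.14, "y": 0.28, "z": 0, "claw": 28}, {"ax": 0, "ay": 0, "az": 22, "x": 0.15, "y": 0.31, "z": 0, "claw": 28}, {"ax": 0, "ay": 0, "az": 24, "x": 0.16, "y": 0.33, "z": 0, "claw": 28}, {"ax": 0, "ay": 0, "az": 26, "x": 0.17, "y": 0.345, "z": 0, "claw": 28}]'

```text
time_s: 1.35
tool_pos: [0.3956, -0.2633, 0.2306]
tool_rot: [180.0, 0.0, 46.5]
force: [0.3, -0.6, -0.1]
grip_width: 0.0247
```

Emit:
step_arm --series '[{"ax": 0, "ay": 0, "az": 2, "x": 0.01, "y": 0.02, "z": 0, "claw": 28}, {"ax": 0, "ay": 0, "az": 4, "x": 0.025, "y": 0.05, "z": 0, "claw": 28}, {"ax": 0, "ay": 0, "az": 6, "x": 0.04, "y": 0.085, "z": 0, "claw": 28}, {"ax": 0, "ay": 0, "az": 9, "x": 0.055, "y": 0.12, "z": 0, "claw": 28}, {"ax": 0, "ay": 0, "az": 11, "x": 0.075, "y": 0.15, "z": 0, "claw": 28}, {"ax": 0, "ay": 0, "az": 13, "x": 0.09, "y": 0.185, "z": 0, "claw": 28}, {"ax": 0, "ay": 0, "az": 16, "x": 0.105, "y": 0.22, "z": 0, "claw": 28}, {"ax": 0, "ay": 0, "az": 18, "x": 0.12, "y": 0.25, "z": 0, "claw": 28}, {"ax": 0, "ay": 0, "az": 20, "x": 0.14, "y": 0.28, "z": -0.01, "claw": 28}, {"ax": 0, "ay": 0, "az": 22, "x": 0.155, "y": 0.31, "z": -0.03, "claw": 28}, {"ax": 0, "ay": 0, "az": 24, "x": 0.165, "y": 0.335, "z": -0.05, "claw": 28}, {"ax": 0, "ay": 0, "az": 25.2, "x": 0.17, "y": 0.343, "z": -0.07, "claw": 28}]'

```text
time_s: 2.55
tool_pos: [0.5657, 0.0824, 0.1598]
tool_rot: [-180.0, -0.2, 71.8]
force: [1.6, -0.3, 0.4]
grip_width: 0.0243
```

```bash
python3 - <<'E'
from h import *
o=status.get_obs(); c=cam("wrist",o); im=vision.read_camera("wrist")[:,:,::-1].copy()
print(o["tool_pos"],o["tool_rot"])
cv2.imwrite("pics/w1.png",im)
a=np.radians(-18.5);C=np.array([.5765,.1132,.036]);
P=[C+[np.cos(a)*i-np.sin(a)*j,np.sin(a)*i+np.cos(a)*j,0] for i,j in((.03,.018),(.03,-.018),(-.03,-.018),(-.03,.018))]
print(proj(c,P).round(1).tolist())
E
```

```text
[0.56574492 0.08241564 0.15981649] [-1.79969725e+02 -1.58249077e-01  7.17869738e+01]
[[357.8, 138.8], [356.4, 183.4], [282.9, 183.1], [281.9, 138.4]]
```

View pics/w1.png

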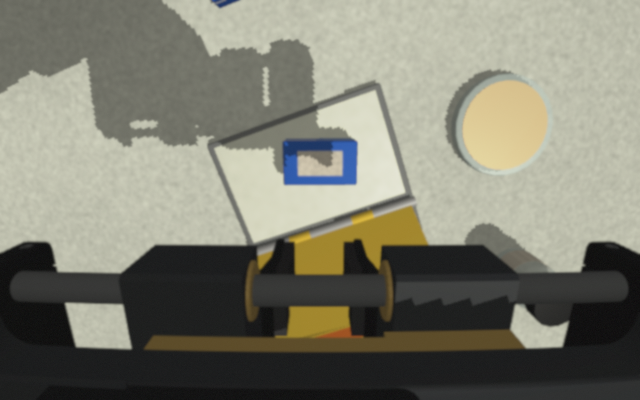

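The box top spans (284–357, 140–185) in the wrist view. That matches the projection of my measurement within 2 px, and the fingers are square to it. I'll go down behind it.

Emit:
step_arm --series '[{"ax": 0, "ay": 0, "az": 0, "x": 0, "y": 0.001, "z": -0.01, "claw": 28}, {"ax": 0, "ay": 0, "az": 0, "x": 0, "y": 0.001, "z": -0.03, "claw": 28}, {"ax": 0, "ay": 0, "az": 0, "x": 0, "y": 0.001, "z": -0.055, "claw": 28}, {"ax": 0, "ay": 0, "az": 0, "x": 0, "y": 0.001, "z": -0.08, "claw": 28}, {"ax": 0, "ay": 0, "az": 0, "x": 0, "y": 0.001, "z": -0.1, "claw": 28}, {"ax": 0, "ay": 0, "az": 0, "x": 0, "y": 0.001, "z": -0.118, "claw": 28}, {"ax": 0, "ay": 0, "az": 0, "x": 0, "y": 0.001, "z": -0.13, "claw": 28}, {"ax": 0, "ay": 0, "az": 0, "x": 0, "y": 0.001, "z": -0.136, "claw": 28}, {"ax": 0, "ay": 0, "az": 0, "x": 0, "y": 0.001, "z": -0.139, "claw": 28}, {"ax": 0, "ay": 0, "az": 0, "x": 0, "y": 0.001, "z": -0.139, "claw": 28}]'

```text
time_s: 3.6
tool_pos: [0.5656, 0.079, 0.022]
tool_rot: [180.0, -0.0, 71.4]
force: [0.4, 0.3, 1.2]
grip_width: 0.024
```

```bash
python3 - <<'E'
from h import *
o=status.get_obs(); print(o["tool_pos"],o["tool_rot"],o["force"])
im=vision.read_camera("side")[:,:,::-1]; cv2.imwrite("pics/s2.png",cv2.resize(im[140:260,230:390],None,fx=5,fy=5,interpolation=2))
im=vision.read_camera("wrist")[:,:,::-1]; cv2.imwrite("pics/w2.png",im)
E
```

```text
[0.56557013 0.07902864 0.02198373] [ 1.79957389e+02 -5.81152730e-03  7.14452552e+01] [0.3913038  0.32355217 1.15156091]
```

View pics/s2.png

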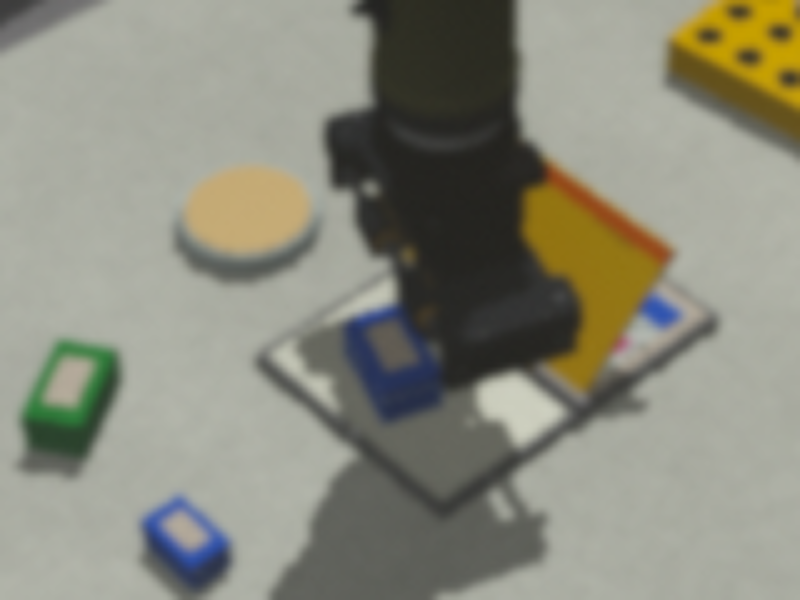

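View pics/w2.png

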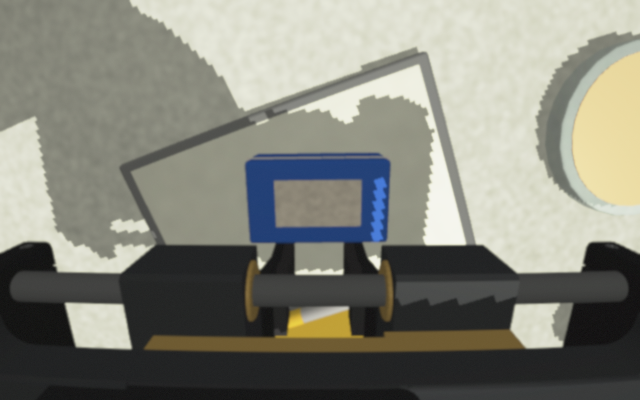

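The fingers are centred behind the long side: the box centre is at u≈318 and the tool axis at u≈320. I'll push slowly and straighten the box on the way.

Emit:
step_arm --series '[{"ax": 0, "ay": 0, "az": 0, "x": 0.001, "y": 0.004, "z": -0.002, "claw": 28}, {"ax": 0, "ay": 0, "az": 0, "x": 0.002, "y": 0.008, "z": -0.002, "claw": 28}, {"ax": 0, "ay": 0, "az": 1, "x": 0.003, "y": 0.012, "z": -0.002, "claw": 28}, {"ax": 0, "ay": 0, "az": 3, "x": 0.004, "y": 0.016, "z": -0.002, "claw": 28}, {"ax": 0, "ay": 0, "az": 5, "x": 0.005, "y": 0.02, "z": -0.002, "claw": 28}, {"ax": 0, "ay": 0, "az": 7, "x": 0.006, "y": 0.024, "z": -0.002, "claw": 28}, {"ax": 0, "ay": 0, "az": 9, "x": 0.007, "y": 0.028, "z": -0.002, "claw": 28}, {"ax": 0, "ay": 0, "az": 11, "x": 0.008, "y": 0.032, "z": -0.002, "claw": 28}, {"ax": 0, "ay": 0, "az": 13, "x": 0.009, "y": 0.036, "z": -0.002, "claw": 28}, {"ax": 0, "ay": 0, "az": 15, "x": 0.01, "y": 0.039, "z": -0.002, "claw": 28}, {"ax": 0, "ay": 0, "az": 17, "x": 0.011, "y": 0.042, "z": -0.002, "claw": 28}, {"ax": 0, "ay": 0, "az": 19, "x": 0.011, "y": 0.044, "z": -0.002, "claw": 28}]'

```text
time_s: 4.9
tool_pos: [0.5763, 0.1237, 0.0196]
tool_rot: [180.0, -0.0, 90.6]
force: [-0.3, -0.6, 0.1]
grip_width: 0.0244
```

```bash
python3 - <<'E'
from h import *
im=vision.read_camera("wrist")[:,:,::-1]; cv2.imwrite("pics/w3.png",im)
E
```

```text
(no output)
```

View pics/w3.png

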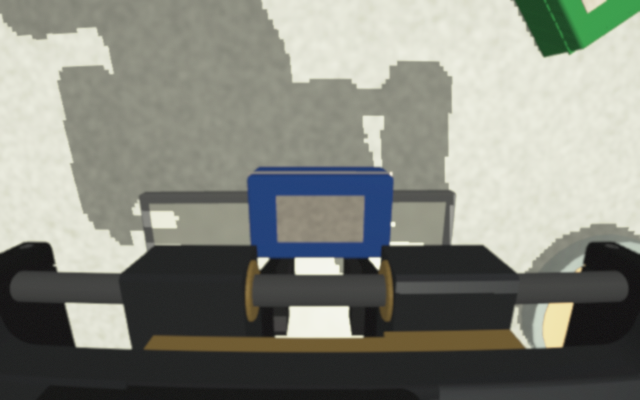

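The box is straight against the fingers and overhangs the page edge (row ~195). I'll push on until it is clear.

Emit:
step_arm --series '[{"ax": 0, "ay": 0, "az": 0, "x": 0, "y": 0.004, "z": 0, "claw": 28}, {"ax": 0, "ay": 0, "az": 0, "x": 0, "y": 0.008, "z": 0, "claw": 28}, {"ax": 0, "ay": 0, "az": 0, "x": 0, "y": 0.011, "z": 0, "claw": 28}, {"ax": 0, "ay": 0, "az": 0, "x": 0, "y": 0.014, "z": 0, "claw": 28}, {"ax": 0, "ay": 0, "az": 0, "x": 0, "y": 0.017, "z": 0, "claw": 28}, {"ax": 0, "ay": 0, "az": 0, "x": 0, "y": 0.02, "z": 0, "claw": 28}, {"ax": 0, "ay": 0, "az": 0, "x": 0, "y": 0.023, "z": 0, "claw": 28}, {"ax": 0, "ay": 0, "az": 0, "x": 0, "y": 0.026, "z": 0, "claw": 28}, {"ax": 0, "ay": 0, "az": 0, "x": 0, "y": 0.029, "z": 0, "claw": 28}, {"ax": 0, "ay": 0, "az": 0, "x": 0, "y": 0.032, "z": 0, "claw": 28}, {"ax": 0, "ay": 0, "az": 0, "x": 0, "y": 0.034, "z": 0, "claw": 28}, {"ax": 0, "ay": 0, "az": 0, "x": 0, "y": 0.036, "z": 0, "claw": 28}]'

```text
time_s: 6.15
tool_pos: [0.5762, 0.1594, 0.0196]
tool_rot: [180.0, 0.0, 90.5]
force: [-0.3, -0.3, 0.6]
grip_width: 0.0243
```

```bash
python3 - <<'E'
from h import *
im=vision.read_camera("wrist")[:,:,::-1]; cv2.imwrite("pics/w4.png",im)
im=vision.read_camera("side")[:,:,::-1]; cv2.imwrite("pics/s4.png",cv2.resize(im[140:260,230:390],None,fx=5,fy=5,interpolation=2))
E
```

```text
(no output)
```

View pics/w4.png

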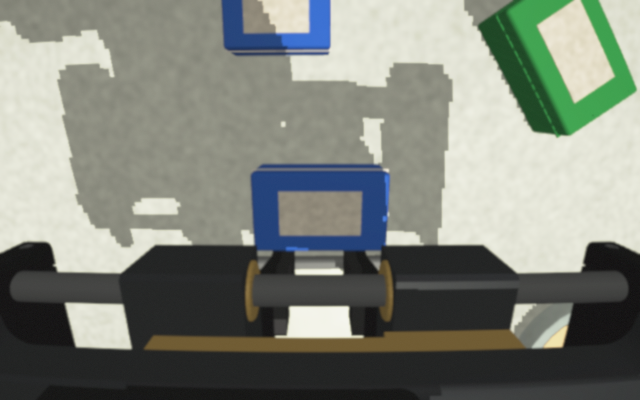

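View pics/s4.png

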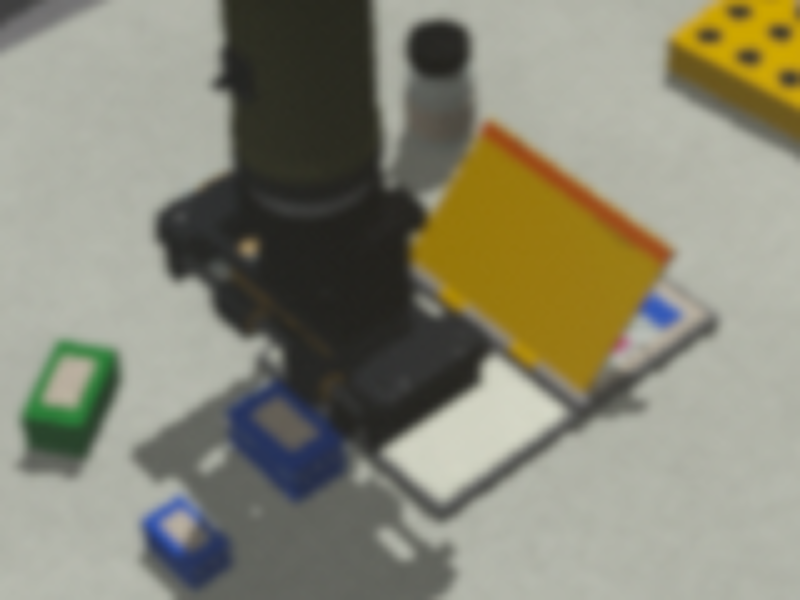

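The box has come down upright on the bench beside the folder. I'll nudge it 9 mm further, back off and rise.

Emit:
step_arm --series '[{"ax": 0, "ay": 0, "az": 0, "x": 0, "y": 0.003, "z": 0, "claw": 28}, {"ax": 0, "ay": 0, "az": 0, "x": 0, "y": 0.006, "z": 0, "claw": 28}, {"ax": 0, "ay": 0, "az": 0, "x": 0, "y": 0.009, "z": 0, "claw": 28}, {"ax": 0, "ay": 0, "az": 0, "x": 0, "y": 0.009, "z": 0, "claw": 28}, {"ax": 0, "ay": 0, "az": 0, "x": 0, "y": 0.003, "z": 0, "claw": 28}, {"ax": 0, "ay": 0, "az": 0, "x": 0, "y": -0.01, "z": 0.002, "claw": 28}, {"ax": 0, "ay": 0, "az": 0, "x": 0, "y": -0.02, "z": 0.01, "claw": 28}, {"ax": 0, "ay": 0, "az": 0, "x": 0, "y": -0.025, "z": 0.04, "claw": 28}, {"ax": 0, "ay": 0, "az": 0, "x": 0, "y": -0.03, "z": 0.075, "claw": 28}, {"ax": 0, "ay": 0, "az": 0, "x": -0.002, "y": -0.035, "z": 0.11, "claw": 28}, {"ax": 0, "ay": 0, "az": 0, "x": -0.004, "y": -0.04, "z": 0.14, "claw": 28}, {"ax": 0, "ay": 0, "az": 0, "x": -0.006, "y": -0.05, "z": 0.14, "claw": 28}]'

```text
time_s: 7.45
tool_pos: [0.573, 0.1095, 0.1651]
tool_rot: [179.5, -0.0, 90.5]
force: [-0.1, 0.4, 0.5]
grip_width: 0.0244
```

Emit:
step_arm --series '[{"ax": 0, "ay": 0, "az": 0, "x": 0, "y": -0.015, "z": 0, "claw": 28}, {"ax": 0, "ay": 0, "az": 0, "x": 0, "y": -0.035, "z": 0, "claw": 28}, {"ax": 0, "ay": 0, "az": 0, "x": 0, "y": -0.055, "z": 0, "claw": 28}, {"ax": 0, "ay": 0, "az": 0, "x": 0, "y": -0.075, "z": 0, "claw": 28}, {"ax": 0, "ay": 0, "az": 0, "x": 0, "y": -0.1, "z": 0, "claw": 28}, {"ax": 0, "ay": 0, "az": 0, "x": 0, "y": -0.12, "z": 0, "claw": 28}, {"ax": 0, "ay": 0, "az": 0, "x": 0, "y": -0.14, "z": 0, "claw": 28}, {"ax": 0, "ay": 0, "az": 0, "x": 0, "y": -0.155, "z": 0, "claw": 28}, {"ax": 0, "ay": 0, "az": 0, "x": 0, "y": -0.165, "z": 0, "claw": 28}, {"ax": 0, "ay": 0, "az": 0, "x": 0, "y": -0.17, "z": 0, "claw": 28}, {"ax": 0, "ay": 0, "az": 0, "x": 0, "y": -0.17, "z": 0, "claw": 28}]'

```text
time_s: 8.55
tool_pos: [0.57, -0.0613, 0.1593]
tool_rot: [-180.0, -0.0, 90.4]
force: [0.1, 0.4, 0.7]
grip_width: 0.0241
```

```bash
python3 - <<'E'
from h import *
o=status.get_obs(); c=cam("wrist",o); print(o["tool_pos"],o["tool_rot"])
im=vision.read_camera("wrist")[:,:,::-1]; cv2.imwrite("pics/w5.png",im)
im=vision.read_camera("side")[:,:,::-1]; cv2.imwrite("pics/s5.png",cv2.resize(im[140:260,230:390],None,fx=5,fy=5,interpolation=2))
im=vision.read_camera("top")[:,:,::-1]; cv2.imwrite("pics/t5.png",im)
E
```

```text
[ 0.57001488 -0.06126707  0.15929581] [-1.79979786e+02 -1.08348943e-02  9.04274886e+01]
```

View pics/w5.png

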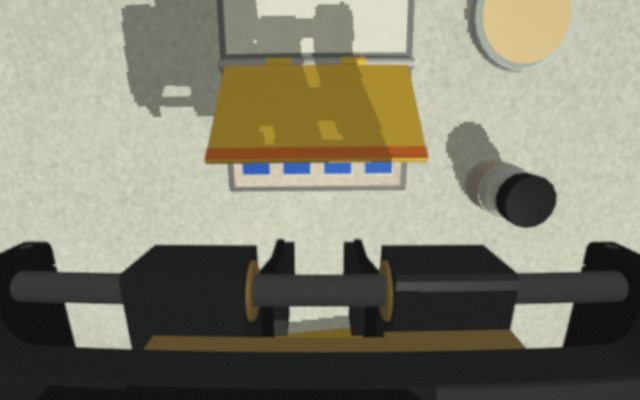

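View pics/s5.png

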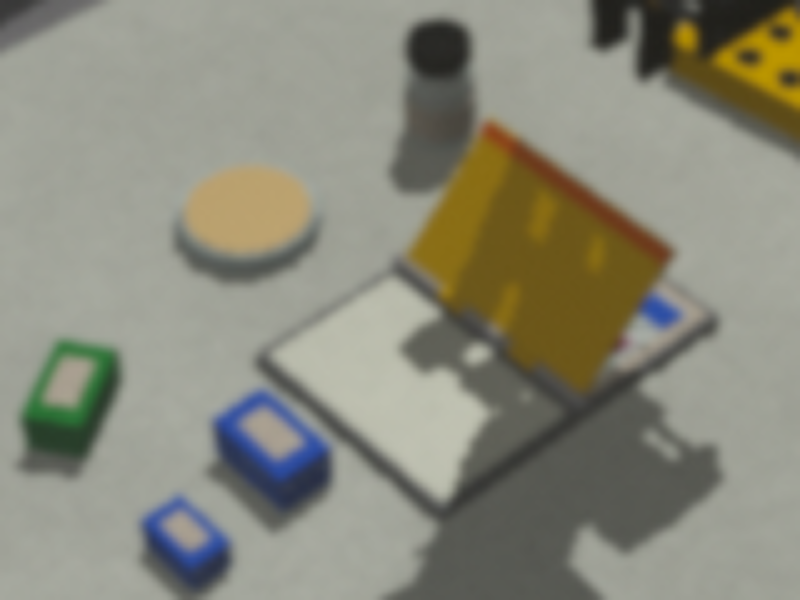

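The box stands upright clear of the folder (side crop, (270,445)) and the leaf has not moved. I'll refine the leaf-edge position from the wrist and side views.

```bash
python3 - <<'E'
from h import *
o=status.get_obs(); c=cam("wrist",o); s=cam("side"); t=cam("top")
U=lambda p:(np.array(p,float)+.5)/5-.5+np.array((230,140))
for a,b in(((427,160),(487,122)),((206,160),(672,256))): print(tri(c,a,s,U(b)))
print("edge on z", [plane(c,[(317,v)],z)[0].round(4) for v in (151,160) for z in(.078,.082)])
print("spine", plane(c,[(317,62)],.0115)[0].round(4))
# box
im=cv2.imread("pics/t5.png"); h=cv2.cvtColor(im,cv2.COLOR_BGR2HSV)
m=cv2.inRange(h,(105,120,60),(128,255,255)); 
for k in cv2.findContours(m,0,1)[0]:
    if cv2.contourArea(k)>60:
        r=cv2.minAreaRect(k)
        if 220<r[0][0]<300 and 150<r[0][1]<240:
            B=plane(t,cv2.boxPoints(r),.028); print(r,B.mean(0).round(4),B.round(3).tolist())
E
```

```text
(array([ 0.64453824, -0.01865794,  0.07783476]), np.float64(0.002296709239158198))
(array([ 0.49326631, -0.01973436,  0.07924678]), np.float64(0.002006117766658056))
edge on z [array([ 0.5683, -0.0142,  0.078 ]), array([ 0.5683, -0.0137,  0.082 ]), array([ 0.5683, -0.0203,  0.078 ]), array([ 0.5683, -0.0197,  0.082 ])]
spine [0.5674 0.0512 0.0115]
((238.0, 204.5), (15.0, 10.0), 90.0) [0.5577 0.2674 0.028 ] [[0.578, 0.282, 0.028], [0.578, 0.255, 0.028], [0.537, 0.253, 0.028], [0.537, 0.28, 0.028]]
((263.94305419921875, 197.5246124267578), (13.25733470916748, 21.577836990356445), 3.1798300743103027) [0.5771 0.1982 0.028 ] [[0.549, 0.217, 0.028], [0.607, 0.215, 0.028], [0.606, 0.179, 0.028], [0.547, 0.181, 0.028]]
```

```bash
python3 - <<'E'
import numpy as np
y0,z0=-.036,.077
for d in list(range(42,180,3))+[180]:
    t=np.radians(d); r=.1 if d<=60 else (.088 if d>=90 else .1)
    yf=.0505-(.1 if d<90 else .088)*np.cos(t)-.002*np.sin(t)
    tip=.0115+(.1 if d<90 else .088)*np.sin(t)-.002*np.cos(t)-(.012 if d<90 else 0)
    print(d, round((yf-.0095)*1000,1), round((tip+.008)*1000,1))
E
```

```text
42 -34.7 72.9
45 -31.1 76.8
48 -27.4 80.5
51 -23.5 84.0
54 -19.4 87.2
57 -15.1 90.3
60 -10.7 93.1
63 -6.2 95.7
66 -1.5 98.0
69 3.3 100.1
72 8.2 102.0
75 13.2 103.6
78 18.3 104.9
81 23.4 106.0
84 28.6 106.7
87 33.8 107.3
90 39.0 107.5
93 43.6 107.5
96 48.2 107.2
99 52.8 106.7
102 57.3 106.0
105 61.8 105.0
108 66.3 103.8
111 70.7 102.4
114 75.0 100.7
117 79.2 98.8
120 83.3 96.7
123 87.3 94.4
126 91.1 91.9
129 94.8 89.1
132 98.4 86.2
135 101.8 83.1
138 105.1 79.9
141 108.1 76.4
144 111.0 72.8
147 113.7 69.1
150 116.2 65.2
153 118.5 61.2
156 120.6 57.1
159 122.4 52.9
162 124.1 48.6
165 125.5 44.2
168 126.7 39.8
171 127.6 35.2
174 128.3 30.7
177 128.8 26.1
180 129.0 21.5
```

Emit:
step_arm --series '[{"ax": 0, "ay": 0, "az": 0, "x": 0, "y": 0, "z": -0.015, "claw": 28}, {"ax": 0, "ay": 0, "az": 0, "x": 0, "y": 0, "z": -0.035, "claw": 28}, {"ax": 0, "ay": 0, "az": 0, "x": 0, "y": 0, "z": -0.055, "claw": 28}, {"ax": 0, "ay": 0, "az": 0, "x": 0, "y": 0, "z": -0.072, "claw": 28}, {"ax": 0, "ay": 0, "az": 0, "x": 0, "y": 0.002, "z": -0.083, "claw": 28}, {"ax": 0, "ay": 0, "az": 0, "x": 0, "y": 0.01, "z": -0.085, "claw": 28}, {"ax": 0, "ay": 0, "az": 0, "x": 0, "y": 0.018, "z": -0.085, "claw": 28}, {"ax": 0, "ay": 0, "az": 0, "x": 0, "y": 0.023, "z": -0.085, "claw": 28}, {"ax": 0, "ay": 0, "az": 0, "x": 0, "y": 0.025, "z": -0.085, "claw": 28}, {"ax": 0, "ay": 0, "az": 0, "x": 0, "y": 0.025, "z": -0.085, "claw": 28}]'

```text
time_s: 9.7
tool_pos: [0.5707, -0.0352, 0.0753]
tool_rot: [179.9, 0.0, 90.5]
force: [0.3, -1.6, 0.1]
grip_width: 0.0245
```

```bash
python3 - <<'E'
from h import *
im=vision.read_camera("wrist")[:,:,::-1]; cv2.imwrite("pics/w6.png",im)
im=vision.read_camera("side")[:,:,::-1]; cv2.imwrite("pics/s6.png",cv2.resize(im[110:230,260:420],None,fx=5,fy=5,interpolation=2))
E
```

```text
(no output)
```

View pics/w6.png

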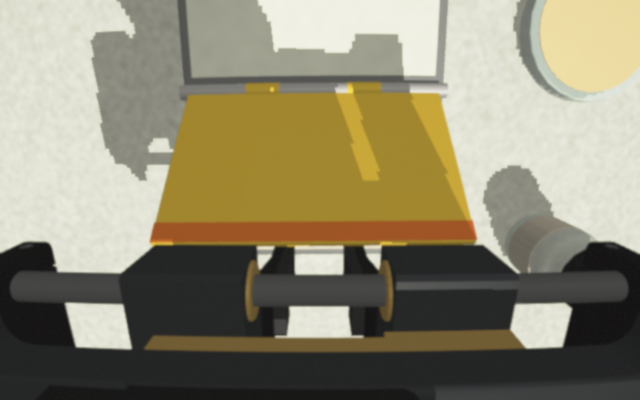

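View pics/s6.png

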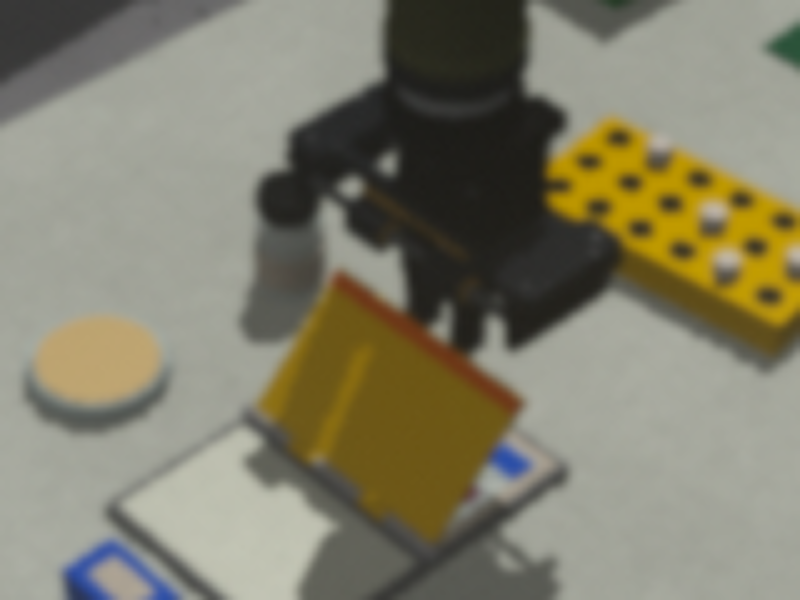

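The fingers are at the −y side of the orange strip (row ~240), with the tips below the edge. I'll lead the leaf up along its arc at 30°/s.

Emit:
step_arm --series '[{"ax": 0, "ay": 0, "az": 0, "x": 0, "y": 0.002, "z": 0.0, "claw": 28}, {"ax": 0, "ay": 0, "az": 0, "x": 0, "y": 0.005, "z": 0.002, "claw": 28}, {"ax": 0, "ay": 0, "az": 0, "x": 0, "y": 0.0085, "z": 0.0055, "claw": 28}, {"ax": 0, "ay": 0, "az": 0, "x": 0, "y": 0.0125, "z": 0.009, "claw": 28}, {"ax": 0, "ay": 0, "az": 0, "x": 0, "y": 0.0165, "z": 0.012, "claw": 28}, {"ax": 0, "ay": 0, "az": 0, "x": 0, "y": 0.021, "z": 0.0155, "claw": 28}, {"ax": 0, "ay": 0, "az": 0, "x": 0, "y": 0.0255, "z": 0.018, "claw": 28}, {"ax": 0, "ay": 0, "az": 0, "x": 0, "y": 0.03, "z": 0.0205, "claw": 28}, {"ax": 0, "ay": 0, "az": 0, "x": 0, "y": 0.0345, "z": 0.023, "claw": 28}, {"ax": 0, "ay": 0, "az": 0, "x": 0, "y": 0.039, "z": 0.025, "claw": 28}, {"ax": 0, "ay": 0, "az": 0, "x": 0, "y": 0.043, "z": 0.0265, "claw": 28}, {"ax": 0, "ay": 0, "az": 0, "x": 0, "y": 0.045, "z": 0.027, "claw": 28}]'

```text
time_s: 11.0
tool_pos: [0.5702, 0.01, 0.1017]
tool_rot: [180.0, -0.0, 90.5]
force: [-0.1, -0.4, 0.1]
grip_width: 0.0243
```

```bash
python3 - <<'E'
from h import *
im=vision.read_camera("wrist")[:,:,::-1]; cv2.imwrite("pics/w7.png",im)
im=vision.read_camera("side")[:,:,::-1]; cv2.imwrite("pics/s7.png",cv2.resize(im[110:230,260:420],None,fx=5,fy=5,interpolation=2))
E
```

```text
(no output)
```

View pics/s7.png

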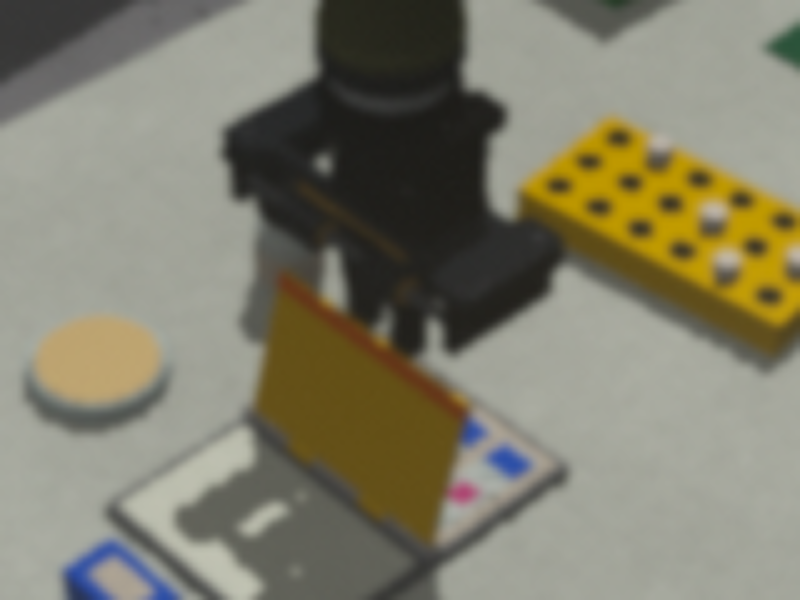

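View pics/w7.png

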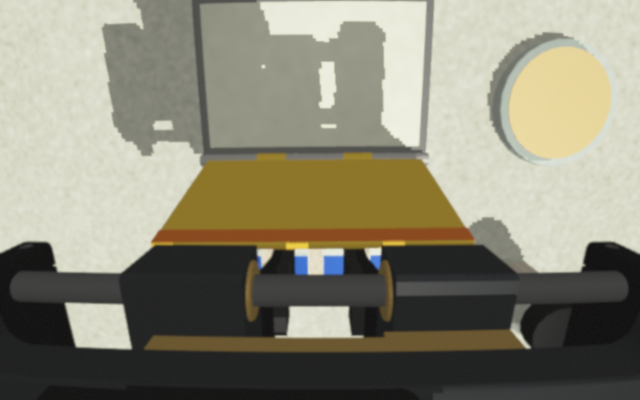

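The leaf follows and is at about 72°. Carrying on past upright.

Emit:
step_arm --series '[{"ax": 0, "ay": 0, "az": 0, "x": 0, "y": 0.003, "z": 0.001, "claw": 28}, {"ax": 0, "ay": 0, "az": 0, "x": 0, "y": 0.007, "z": 0.0025, "claw": 28}, {"ax": 0, "ay": 0, "az": 0, "x": 0, "y": 0.012, "z": 0.0035, "claw": 28}, {"ax": 0, "ay": 0, "az": 0, "x": 0, "y": 0.017, "z": 0.0045, "claw": 28}, {"ax": 0, "ay": 0, "az": 0, "x": 0, "y": 0.022, "z": 0.005, "claw": 28}, {"ax": 0, "ay": 0, "az": 0, "x": 0, "y": 0.027, "z": 0.0055, "claw": 28}, {"ax": 0, "ay": 0, "az": 0, "x": 0, "y": 0.032, "z": 0.0055, "claw": 28}, {"ax": 0, "ay": 0, "az": 0, "x": 0, "y": 0.037, "z": 0.0055, "claw": 28}, {"ax": 0, "ay": 0, "az": 0, "x": 0, "y": 0.042, "z": 0.005, "claw": 28}, {"ax": 0, "ay": 0, "az": 0, "x": 0, "y": 0.0465, "z": 0.0045, "claw": 28}, {"ax": 0, "ay": 0, "az": 0, "x": 0, "y": 0.051, "z": 0.0035, "claw": 28}, {"ax": 0, "ay": 0, "az": 0, "x": 0, "y": 0.053, "z": 0.003, "claw": 28}]'

```text
time_s: 12.3
tool_pos: [0.5701, 0.0629, 0.1045]
tool_rot: [180.0, -0.0, 90.5]
force: [-0.3, -0.5, -0.7]
grip_width: 0.0244
```

```bash
python3 - <<'E'
from h import *
im=vision.read_camera("side")[:,:,::-1]; cv2.imwrite("pics/s8.png",cv2.resize(im[110:230,260:420],None,fx=5,fy=5,interpolation=2))
E
```

```text
(no output)
```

View pics/s8.png

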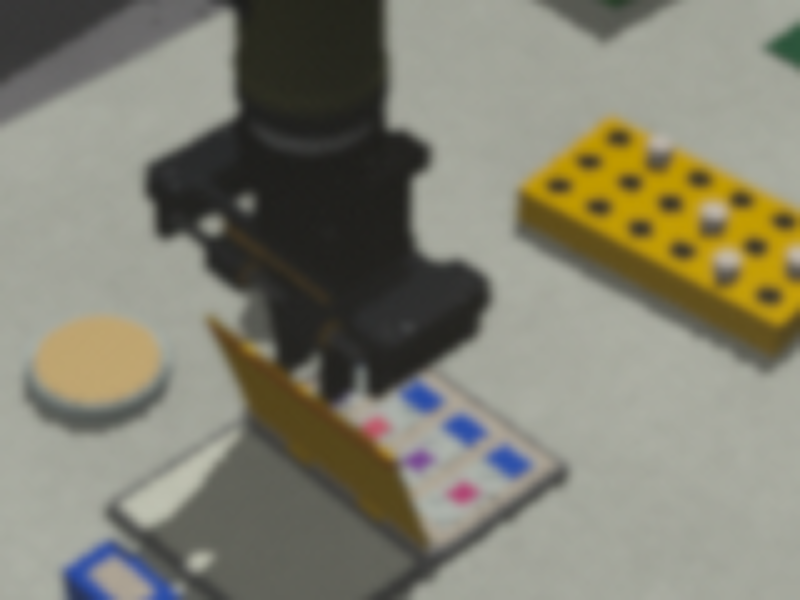

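Emit:
step_arm --series '[{"ax": 0, "ay": 0, "az": 0, "x": 0, "y": 0.003, "z": -0.001, "claw": 28}, {"ax": 0, "ay": 0, "az": 0, "x": 0, "y": 0.007, "z": -0.002, "claw": 28}, {"ax": 0, "ay": 0, "az": 0, "x": 0, "y": 0.011, "z": -0.0035, "claw": 28}, {"ax": 0, "ay": 0, "az": 0, "x": 0, "y": 0.015, "z": -0.005, "claw": 28}, {"ax": 0, "ay": 0, "az": 0, "x": 0, "y": 0.019, "z": -0.007, "claw": 28}, {"ax": 0, "ay": 0, "az": 0, "x": 0, "y": 0.023, "z": -0.0095, "claw": 28}, {"ax": 0, "ay": 0, "az": 0, "x": 0, "y": 0.027, "z": -0.012, "claw": 28}, {"ax": 0, "ay": 0, "az": 0, "x": 0, "y": 0.031, "z": -0.0145, "claw": 28}, {"ax": 0, "ay": 0, "az": 0, "x": 0, "y": 0.0345, "z": -0.0175, "claw": 28}, {"ax": 0, "ay": 0, "az": 0, "x": 0, "y": 0.038, "z": -0.0205, "claw": 28}, {"ax": 0, "ay": 0, "az": 0, "x": 0, "y": 0.041, "z": -0.0235, "claw": 28}, {"ax": 0, "ay": 0, "az": 0, "x": 0, "y": 0.043, "z": -0.025, "claw": 28}]'

```text
time_s: 13.55
tool_pos: [0.5701, 0.1056, 0.0792]
tool_rot: [-180.0, -0.0, 90.5]
force: [0.0, -0.3, -0.0]
grip_width: 0.0244
```

```bash
python3 - <<'E'
from h import *
im=vision.read_camera("side")[:,:,::-1]; cv2.imwrite("pics/s9.png",cv2.resize(im[110:230,260:420],None,fx=5,fy=5,interpolation=2))
E
```

```text
(no output)
```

View pics/s9.png

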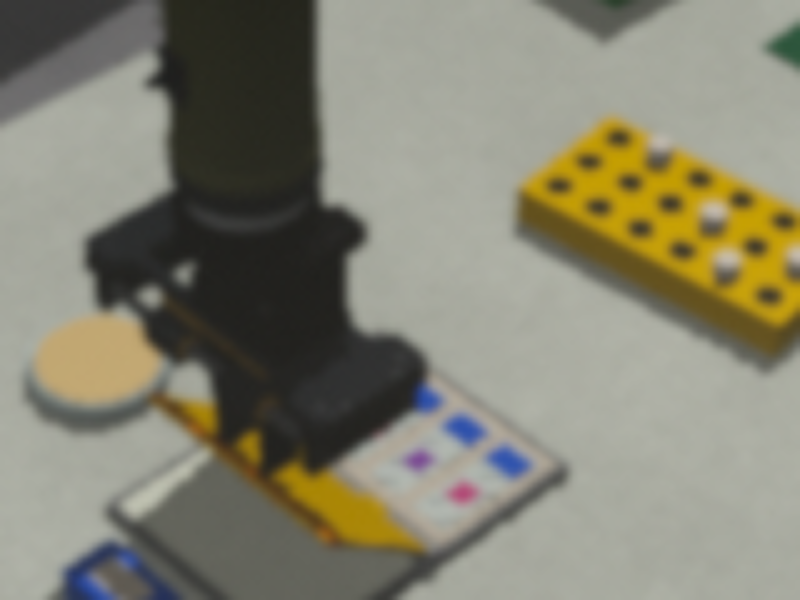

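Emit:
step_arm --series '[{"ax": 0, "ay": 0, "az": 0, "x": 0, "y": 0.003, "z": -0.003, "claw": 28}, {"ax": 0, "ay": 0, "az": 0, "x": 0, "y": 0.006, "z": -0.007, "claw": 28}, {"ax": 0, "ay": 0, "az": 0, "x": 0, "y": 0.0085, "z": -0.011, "claw": 28}, {"ax": 0, "ay": 0, "az": 0, "x": 0, "y": 0.011, "z": -0.015, "claw": 28}, {"ax": 0, "ay": 0, "az": 0, "x": 0, "y": 0.0135, "z": -0.019, "claw": 28}, {"ax": 0, "ay": 0, "az": 0, "x": 0, "y": 0.0155, "z": -0.023, "claw": 28}, {"ax": 0, "ay": 0, "az": 0, "x": 0, "y": 0.0175, "z": -0.027, "claw": 28}, {"ax": 0, "ay": 0, "az": 0, "x": 0, "y": 0.019, "z": -0.031, "claw": 28}, {"ax": 0, "ay": 0, "az": 0, "x": 0, "y": 0.02, "z": -0.035, "claw": 28}, {"ax": 0, "ay": 0, "az": 0, "x": 0, "y": 0.021, "z": -0.039, "claw": 28}, {"ax": 0, "ay": 0, "az": 0, "x": 0, "y": 0.0215, "z": -0.043, "claw": 28}, {"ax": 0, "ay": 0, "az": 0, "x": 0, "y": 0.022, "z": -0.046, "claw": 28}]'

```text
time_s: 14.8
tool_pos: [0.5701, 0.1274, 0.0332]
tool_rot: [-180.0, -0.0, 90.5]
force: [-0.4, -0.0, 1.0]
grip_width: 0.0243
```

Emit:
step_arm --series '[{"ax": 0, "ay": 0, "az": 0, "x": 0, "y": 0, "z": -0.003, "claw": 28}, {"ax": 0, "ay": 0, "az": 0, "x": 0, "y": 0, "z": -0.006, "claw": 28}, {"ax": 0, "ay": 0, "az": 0, "x": 0, "y": 0, "z": -0.009, "claw": 28}, {"ax": 0, "ay": 0, "az": 0, "x": 0, "y": 0, "z": -0.011, "claw": 28}, {"ax": 0, "ay": 0, "az": 0, "x": 0, "y": 0, "z": -0.012, "claw": 28}, {"ax": 0, "ay": 0, "az": 0, "x": 0, "y": 0, "z": -0.013, "claw": 28}, {"ax": 0, "ay": 0, "az": 0, "x": 0, "y": 0, "z": -0.0135, "claw": 28}, {"ax": 0, "ay": 0, "az": 0, "x": 0, "y": 0, "z": -0.0135, "claw": 28}]'

```text
time_s: 15.6
tool_pos: [0.5702, 0.1272, 0.0217]
tool_rot: [-180.0, 0.1, 90.5]
force: [-4.5, -0.5, 12.2]
grip_width: 0.0243
```

```bash
python3 - <<'E'
from h import *
o=status.get_obs(); print(o["tool_pos"],o["force"])
im=vision.read_camera("side")[:,:,::-1]; cv2.imwrite("pics/s10.png",cv2.resize(im[140:260,230:390],None,fx=5,fy=5,interpolation=2))
im=vision.read_camera("wrist")[:,:,::-1]; cv2.imwrite("pics/w10.png",im)
E
```

```text
[0.57023266 0.12715676 0.02172296] [-4.53324523 -0.53112267 12.17531406]
```

View pics/s10.png

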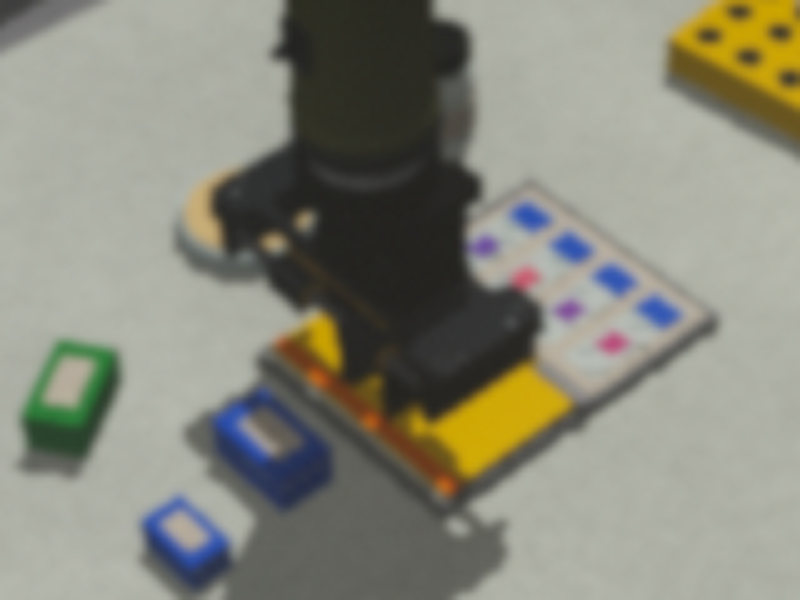

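View pics/w10.png

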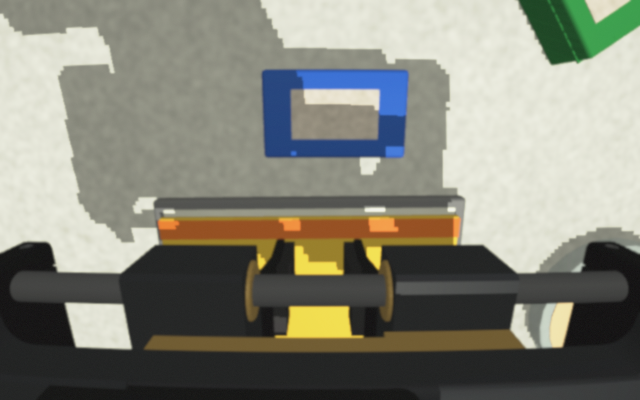

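The leaf meets its stop: TCP z is 0.0217 against 0.0215 predicted for flat, with 12 N upward. I'll lift straight off and retreat.

Emit:
step_arm --series '[{"ax": 0, "ay": 0, "az": 0, "x": 0, "y": 0, "z": 0.003, "claw": 28}, {"ax": 0, "ay": 0, "az": 0, "x": 0, "y": 0, "z": 0.008, "claw": 28}, {"ax": 0, "ay": 0, "az": 0, "x": 0, "y": 0, "z": 0.025, "claw": 28}, {"ax": 0, "ay": 0, "az": 0, "x": 0, "y": 0, "z": 0.05, "claw": 28}, {"ax": 0, "ay": 0, "az": 0, "x": 0, "y": 0, "z": 0.08, "claw": 28}, {"ax": 0, "ay": 0, "az": 0, "x": 0, "y": -0.01, "z": 0.115, "claw": 28}, {"ax": 0, "ay": 0, "az": 0, "x": -0.01, "y": -0.03, "z": 0.15, "claw": 28}, {"ax": 0, "ay": 0, "az": 0, "x": -0.02, "y": -0.06, "z": 0.175, "claw": 28}, {"ax": 0, "ay": 0, "az": 0, "x": -0.03, "y": -0.09, "z": 0.2, "claw": 28}, {"ax": 0, "ay": 0, "az": 0, "x": -0.04, "y": -0.125, "z": 0.22, "claw": 28}, {"ax": 0, "ay": 0, "az": 0, "x": -0.05, "y": -0.16, "z": 0.23, "claw": 28}, {"ax": 0, "ay": 0, "az": 0, "x": -0.05, "y": -0.19, "z": 0.23, "claw": 28}]'

```text
time_s: 16.9
tool_pos: [0.5201, -0.0645, 0.2534]
tool_rot: [179.8, 0.2, 90.4]
force: [0.9, 0.7, -0.3]
grip_width: 0.0242
```

Emit:
step_arm --series '[{"ax": 0, "ay": 0, "az": 0, "x": 0, "y": -0.02, "z": 0, "claw": 28}, {"ax": 0, "ay": 0, "az": 0, "x": -0.01, "y": -0.05, "z": 0, "claw": 28}, {"ax": 0, "ay": 0, "az": 0, "x": -0.02, "y": -0.08, "z": 0, "claw": 28}, {"ax": 0, "ay": 0, "az": 0, "x": -0.02, "y": -0.11, "z": 0, "claw": 28}, {"ax": 0, "ay": 0, "az": 0, "x": -0.02, "y": -0.14, "z": 0, "claw": 28}, {"ax": 0, "ay": 0, "az": 0, "x": -0.02, "y": -0.17, "z": 0, "claw": 28}, {"ax": 0, "ay": 0, "az": 0, "x": -0.02, "y": -0.19, "z": 0, "claw": 28}, {"ax": 0, "ay": 0, "az": 0, "x": -0.02, "y": -0.2, "z": 0, "claw": 28}, {"ax": 0, "ay": 0, "az": 0, "x": -0.02, "y": -0.2, "z": 0, "claw": 28}]'

```text
time_s: 17.8
tool_pos: [0.5, -0.2635, 0.2502]
tool_rot: [180.0, -0.0, 90.4]
force: [0.0, 1.5, -0.1]
grip_width: 0.0246
```

```bash
python3 - <<'E'
from h import *
o=status.get_obs(); print(o["time_s"],o["tool_pos"],o["force"])
im=vision.read_camera("side")[:,:,::-1]; cv2.imwrite("pics/s11.png",cv2.resize(im[140:260,230:390],None,fx=5,fy=5,interpolation=2))
im=vision.read_camera("top")[:,:,::-1]; cv2.imwrite("pics/t11.png",im)
t=cam("top"); a=cv2.imread("pics/top0.png"); h=cv2.cvtColor(im,cv2.COLOR_BGR2HSV)
m=cv2.inRange(h,(105,120,60),(128,255,255))
for k in cv2.findContours(m,0,1)[0]:
    r=cv2.minAreaRect(k)
    if cv2.contourArea(k)>60 and 220<r[0][0]<300 and 150<r[0][1]<240:
        B=plane(t,cv2.boxPoints(r),.028); print(r,B.mean(0).round(4))
m=cv2.inRange(h,(3,150,80),(14,255,255)); ks=[k for k in cv2.findContours(m[160:250,260:380],0,1)[0] if cv2.contourArea(k)>15]
for k in ks:
    r=cv2.minAreaRect(k+np.array([260,160])); B=plane(t,cv2.boxPoints(r),.0125); print("strip",B.round(4).tolist())
d=cv2.absdiff(a,np.ascontiguousarray(im)).max(2)
for n,(x,y,w) in dict(dish=(305,142,18),reagent=(357,142,12),timer=(206,240,16),green=(243,160,15),bottle=(186,160,22),rack=(432,198,28),small=(238,205,10)).items(): print(n,np.percentile(d[y-w:y+w,x-w:x+w],[50,95,99]))
cv2.imwrite("pics/t11c.png",cv2.resize(im[140:250,220:380],None,fx=5,fy=5,interpolation=2))
E
```

```text
17.8 [ 0.50003691 -0.26351891  0.25018444] [ 0.00535507  1.45376895 -0.1057582 ]
((238.0, 204.5), (15.0, 10.0), 90.0) [0.5577 0.2674 0.028 ]
((263.9446105957031, 197.49693298339844), (13.25733470916748, 21.6333065032959), 3.1798300743103027) [0.5772 0.1982 0.028 ]
strip [[0.6389, 0.1518, 0.0125], [0.6391, 0.1437, 0.0125], [0.4934, 0.1385, 0.0125], [0.4932, 0.1465, 0.0125]]
dish [16. 18. 19.]
reagent [10. 18. 18.]
timer [16. 18. 18.]
green [15.   18.   18.01]
bottle [14. 17. 18.]
rack [16. 18. 19.]
small [15. 17. 18.]
```

View pics/s11.png

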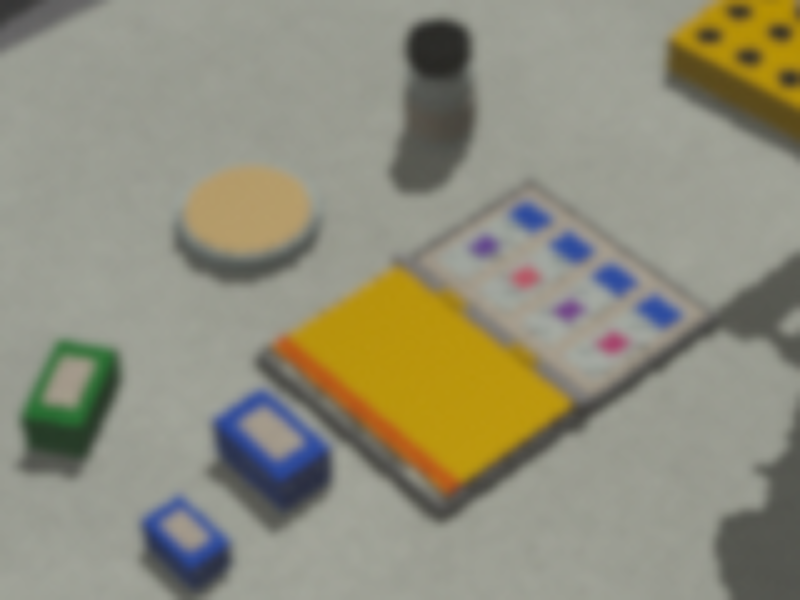

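View pics/t11.png

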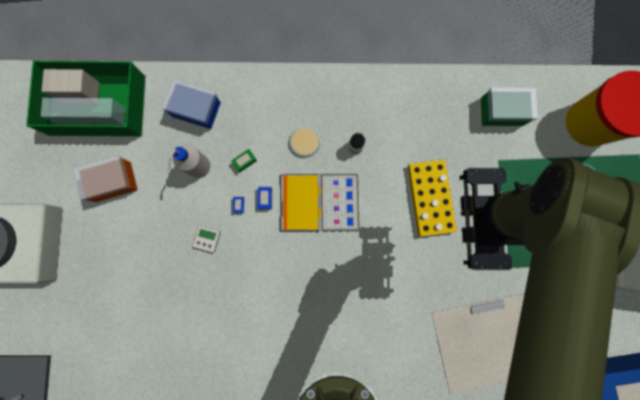

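The leaf lies flat with the slides uncovered (side crop), and the box stands upright at (270,445) on the bench. The other items show only a uniform brightness change, and the arm is clear. Handing in.

```bash
python3 -c "
from cell import workorder; print(workorder.sign_off())"
```

```text
the job is handed in; nothing more can be done
None
```

The job is done and handed in at about 18 s. The blue coverslip box is off the page, and the yellow leaf lies flat over it with the four specimen slides uncovered.

- **Box:** I slid it off the white page with both fingertips and straightened it on the way. It stands upright on the bench at about (0.577, 0.198), about 20 mm clear of the folder's edge.
- **Leaf:** I led it by its edge at about 30°/s from roughly 45° to its stop. At the end the tool height was 21.7 mm, against 21.5 mm predicted for a flat leaf. I pressed it there with about 12 N before lifting off.

**Last checks:**
- **Leaf and box:** After I lifted off, the leaf stayed flat with the slides uncovered, and the box had not moved.
- **Bystanders:** The rack, jar, dish, timer, wash bottle and look-alike boxes showed only an even brightness change from the first picture, so none appears to have moved.
- **Arm:** It ended touching nothing, with the fingertips about 0.24 m above the bench.

No check failed. In the final top view the orange strip's measured line is skewed about 2° from the spine, which I put down to the coarse outline at that resolution. My first two move calls were refused as invalid input because some rows left out keys, and nothing moved then.

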